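# Load the sampler tray with the row of reagent vials

## Robot

A 6-joint arm with a two-finger parallel gripper is mounted at the origin on a cart in front of the work surface, level with it; the furniture and walls round the work are solid. World frame = base frame: x ahead of the robot, y to its left, z up, the work surface at z = 0. Lengths are in m, angles in rad, forces in N, time in s.
With the tool pointing down it reaches from about 0.275 to 0.825 m from the base axis. Payload 5.2 kg.
Tool frame: the origin (TCP) lies on the centre line of the jaws, within the pads' length; the fingertips stand 11 mm ahead of it and the grasp point (between the pads) lies 8 mm behind it; z points along the fingers, y is the line along which they close (so a half turn about z gives the same grasp; the last joint's range is limited). The gripper opens to 93 mm and grips with 3 to 60 N. Pads are 15 mm wide; open, the fingers measure 128 mm over their backs; the gripper's body (75 mm by 188 mm) begins 65 mm behind the grasp point.
Start: joints at [1.015, 0.259, 1.535, -0, 1.348, -0.203], TCP at [0.19, 0.516, 0.23] pointing down, gripper open.
Joint ranges: [-3.14, 3.14], [-0.91, 2.08], [0.19, 2.58], [-1.22, 4.36], [0.22, 2.71], [-3.12, 3.12]. Speed limits (rad/s): [2.57, 2.57, 3.14, 3.14, 3.14, 3.14].

## Interface

Orientations are given as a 3x3 rotation matrix whose columns are the frame's x, y, z axes.
In Python, from bench import arm gives the robot as it stands.
- The arm moves only by the tool play_rows, never from a script. Its argument "targets" is a list of rows, each a list of 6 numbers: the shift along the tool's x, y, z in fractions of the full range, 1 being 60 cm, then the turn, a rotation vector about the tool's x, y, z in fractions of the full range, 1 being 90 degrees. In form: [[dx, dy, dz, rx, ry, rz], ...]. A call has 1 to 8 rows; each row is the pose to reach, as a shift and turn from the pose commanded when the call began, along the tool's axes at that moment; what a row does not reach only later rows make up. A row lasts 1/12 s, in which the tool goes at most 41.7 mm and 7.16 degrees, less where a joint would pass 70% of its speed; a pose out of reach is approached as far as the arm can. Shift and turn numbers lie between -1 and 1, and a call with a number outside is refused. A call with a gripper value outside its range is refused whole. "hand" is the finger opening in mm, from 0 to 93, set as the call begins (left out, the last holds). The fingers move at their own pace and stop on an object; "squeeze" is the grip in N (left out, the last holds). Time passes only in rows, so rows that repeat a pose let the fingers close. It gives the time, the measured TCP pose, the force, the opening and the grip force at its end, in the units of the state.
- arm.get_state(): the state, without advancing time (a new reading comes with each control period).
- arm.snapshot(name): name is "scene" or "top" or "wrist"; returns a dict with "image" (480x640x3 uint8, blue, green, red), "z_map" (480x640 float32, m along the optical axis (not along the pixel's ray), 0 where there is no reading), "fx", "fy", "cx", "cy" (pixels), "R" (3x3) and "t" (3): a world point X has camera coordinates R X + t. Camera axes: x right, y down, z forward; pixel columns grow to the right and rows downward; lengths in m; the calibration is good to about 2 mm. The wrist camera is an equidistant fisheye: a pixel r from the principal point sees the ray r / f radians off the axis. A picture is of the moment at which its call begins.
- arm.hand_in(): hands the job in; it is judged then, once.
The state is a dict: "time_s": time; "joint_positions": joint angles; "qd": joint speeds; "tau": joint torques, N m; "ee_pos": TCP position; "orientation": TCP orientation; "contact_force": force on the tool from outside, world axes, zero at the start; "torque": the same for the moment, N m; "width": finger opening in m; "gripper_force": force on a finger pad.
Only numpy, scipy, OpenCV 4.12 (cv2) and the standard library are available. Lean on these libraries where they do the work, as an engineer would, in place of code of your own. Each camera call takes 0.05 s, during which the arm holds its last target. There are 200 camera calls.

## Task

Move the four reagent vials from the grey storage tray into the empty white sampler tray, one vial in each cell, standing upright on the cell's floor. Load them in order from the green end block: the vial that starts at the left end of the storage tray (left as the robot sees it) goes into the cell next to the green block, the next one to its right into the following cell, and so on to the grey end; never knock a vial over.

Things in the scene. Friction and masses are not known exactly. Their poses are not given: they have to be found in the camera images.
- red_vial: loose upright reagent vial, cream body with white label and a red cap, 23 mm diameter, 46 mm tall overall (solid to the fingers up to 40 mm); origin: centre of its underside, z up along it, yaw means nothing (it is round). Starts in a cell of the storage tray, up to 5 mm off the middle of the insert of its own colour
- yellow_vial: loose upright reagent vial, cream body with white label and a yellow cap, 23 mm diameter, 46 mm tall overall (solid to the fingers up to 40 mm); origin: centre of its underside, z up along it, yaw means nothing (it is round). Starts in a cell of the storage tray, up to 5 mm off the middle of the insert of its own colour
- blue_vial: loose upright reagent vial, cream body with white label and a blue cap, 23 mm diameter, 46 mm tall overall (solid to the fingers up to 40 mm); origin: centre of its underside, z up along it, yaw means nothing (it is round). Starts in a cell of the storage tray, up to 5 mm off the middle of the insert of its own colour
- black_vial: loose upright reagent vial, cream body with white label and a black cap, 23 mm diameter, 46 mm tall overall (solid to the fingers up to 40 mm); origin: centre of its underside, z up along it, yaw means nothing (it is round). Starts in a cell of the storage tray, up to 5 mm off the middle of the insert of its own colour
- red_insert: fixed red floor insert, 38 x 43 x 2 mm, of the cell of the grey storage tray where the red-capped vial starts (cells and walls as in the white tray); origin: centre of its underside, 4 mm above the bench (the vial stands on its top, 6 mm above the bench). y along the storage row to the robot's left, x across it, away from the robot; cells are 49 mm apart
- yellow_insert: fixed yellow floor insert, 38 x 43 x 2 mm, of the cell of the grey storage tray where the yellow-capped vial starts (cells and walls as in the white tray); origin: centre of its underside, 4 mm above the bench (the vial stands on its top, 6 mm above the bench). y along the storage row to the robot's left, x across it, away from the robot; cells are 49 mm apart
- blue_insert: fixed blue floor insert, 38 x 43 x 2 mm, of the cell of the grey storage tray where the blue-capped vial starts (cells and walls as in the white tray); origin: centre of its underside, 4 mm above the bench (the vial stands on its top, 6 mm above the bench). y along the storage row to the robot's left, x across it, away from the robot; cells are 49 mm apart
- black_insert: fixed black floor insert, 38 x 43 x 2 mm, of the cell of the grey storage tray where the black-capped vial starts (cells and walls as in the white tray); origin: centre of its underside, 4 mm above the bench (the vial stands on its top, 6 mm above the bench). y along the storage row to the robot's left, x across it, away from the robot; cells are 49 mm apart
- sampler_tray: fixed white tray, empty at the start: 48 (x) x 200 (y) x 16 mm high, one row of four open cells, each 40 (x) x 45 mm (y), 4 mm walls, floor 4 mm above the bench. Origin: centre of its underside. y along the row to the robot's left (yaw up to 0.3 rad), x away from the robot. Cell centres: x = 0, y = -73.5, -24.5, 24.5, 73.5 mm. A tab at each end carries an end block, one green, one grey
- green_block: fixed green end block, 40 mm (x) x 16 mm (y) x 20 mm high, on the tab at either end of the white sampler tray (a grey twin is at the other end); origin: centre of its underside, 4 mm above the bench (at y = +0.110 or -0.110 m of the tray). Not listed: an open blue bin, 115 mm high, stands fixed behind the work (x over 0.575, y from -0.27 to 0.09 m); carry things round or over it

How it is judged:
By the outcome, as a careful person would: the job done as asked, in the order asked, and still so for the second after the job is handed in, with the robot touching nothing.
It also fails if it takes over 99 s, if anything falls off the work surface, if the arm or the gripper's body presses on something with over 40 N, if the wrist force passes 120 N, or if a joint passes its speed limit or range.

## Working session

There is one attempt and no reset: what is moved stays moved. The work goes in short steps, Python scripts to look and compute and a tool call to move; the robot and the scene stay as the last step left them, time stands still between calls to the robot, and variables do not carry over. Pictures are saved under pics/ and viewed, at most 14 in all, crops included, and the job is handed in when it is done.

Besides the shell and the picture viewer there is one more tool, called after "Request:" as a command line: name --pt "numbers of a row" for each row, then --argument value for the rest. play_rows: Moves the arm, as the interface text tells. Its arguments: {"type":"object","properties":{"targets":{"type":"array","items":{"type":"array","items":{"type":"number"}}},"hand":{"type":"number"},"squeeze":{"type":"number"}},"required":["targets"]}

```bash
mkdir -p pics; ls; python3 - <<'E'
from bench import arm
import cv2,pickle,numpy as np
np.set_printoptions(precision=4,suppress=True)
d={}
for n in ("scene","top"):
    s=arm.snapshot(n); d[n]=s; cv2.imwrite(f"pics/{n}0.png",s["image"]); print(n,s["fx"],s["fy"],s["cx"],s["cy"],s["R"],s["t"])
pickle.dump(d,open("s0.pkl","wb"))
st=arm.get_state();print(st["time_s"],st["ee_pos"],st["orientation"],st["width"],st["contact_force"])
E
```

```text
pics
scene 563.2379724228738 563.2379724228738 327.29345327940007 241.0336991263878 [[-0.9995  0.0279 -0.0125]
 [ 0.0297  0.7854 -0.6183]
 [-0.0075 -0.6184 -0.7858]] [0.5084 0.0003 1.3714]
top 552.0528079313534 552.0528079313534 322.4983385479327 244.68380550736407 [[-0.0014 -0.9997  0.0252]
 [-0.9957 -0.0009 -0.0921]
 [ 0.0921 -0.0252 -0.9954]] [-0.0197  0.4915  1.0358]
0.1 [0.1898 0.5157 0.2289] [[-0.9384  0.3456 -0.0008]
 [ 0.3456  0.9384 -0.0014]
 [ 0.0003 -0.0016 -1.    ]] 0.09249607717200864 [0.0861 0.6619 0.1245]
```

View pics/top0.png

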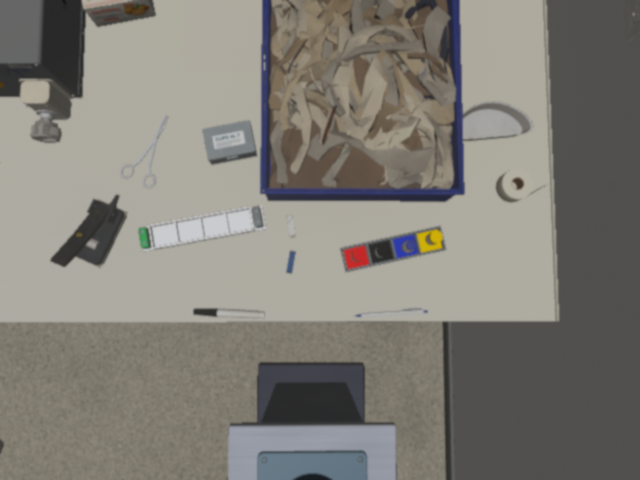

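View pics/scene0.png

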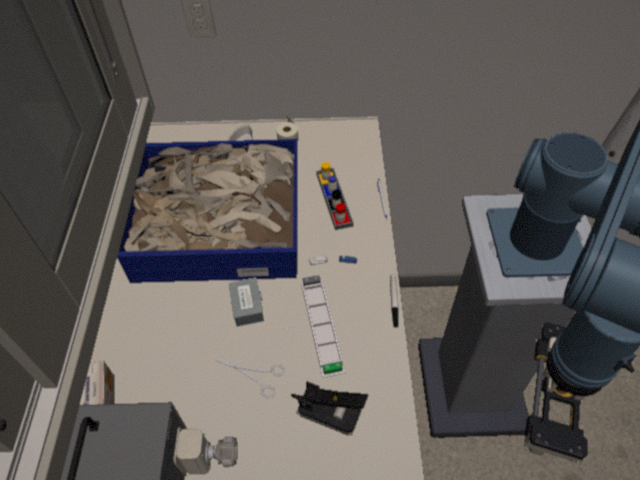

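Looking from the robot (image left is +y), the storage row reads red, black, blue, yellow at top-view (356,257), (381,250), (406,245) and (431,240). The sampler's green block is at its left end, (144,238), and its grey block is at (257,216).

```bash
cat > m.py <<'E'
import numpy as np,cv2
np.set_printoptions(precision=4,suppress=True)
def world(s,u,v,z=None,height=None):
    r=np.array([(u-s["cx"])/s["fx"],(v-s["cy"])/s["fy"],1.]); R,t=np.array(s["R"]),np.array(s["t"])
    if height is not None:
        c=-R.T@t; d=R.T@r; return c+d*(height-c[2])/d[2]
    return R.T@(r*z-t)
def cloud(s):
    v,u=np.mgrid[:480,:640]; z=s["z_map"]
    P=np.stack([(u-s["cx"])/s["fx"]*z,(v-s["cy"])/s["fy"]*z,z],-1)
    P=(P-np.array(s["t"]))@np.array(s["R"]); P[z==0]=np.nan; return P
E
python3 - <<'E'
import pickle; from m import *
d=pickle.load(open("s0.pkl","rb"))
for n in d:
    s=d[n]; P=cloud(s); h=cv2.cvtColor(s["image"],cv2.COLOR_BGR2HSV); H,S,V=h[...,0].astype(int),h[...,1],h[...,2]
    box=(P[...,0]>.38)&(P[...,0]<.575)&(abs(P[...,1])<.42)&(P[...,2]<.09)
    masks=dict(red=((H<8)|(H>172))&(S>150)&(V>90),yellow=(abs(H-26)<8)&(S>150)&(V>90),blue=(abs(H-120)<12)&(S>150)&(V>60)&(P[...,1]<-.06),black=(V<45)&(P[...,1]<0),green=(abs(H-65)<20)&(S>120)&(V>60))
    for k,m in masks.items():
        m=m&box; 
        for lab,lo,hi in(("high",.038,.08),("low",-.01,.03)):
            q=m&(P[...,2]>lo)&(P[...,2]<hi)
            if q.sum()>8:
                p=P[q]; v,u=np.nonzero(q); print(n,k,lab,q.sum(),"px",u.mean().round(1),v.mean().round(1),"med",np.median(p,0),"min",p.min(0),"max",p.max(0))
    w=(S<40)&(V>150)&box&(P[...,1]>.08)&(P[...,1]<.33)&(P[...,2]>.010)&(P[...,2]<.03)
    p=P[w]; print(n,"white",len(p),p.min(0),p.max(0),np.median(p,0))
    pl=(abs(P[...,1])<.4)&(P[...,0]>.38)&(P[...,0]<.45); print("table z",np.nanmedian(P[pl],0))
    b=P[(P[...,2]>.1)&(P[...,2]<.13)&(P[...,0]<.65)&(abs(P[...,1]+.1)<.25)]
    print("bin min x",np.percentile(b[:,0],[1,5]),b[:,1].min(),b[:,1].max()) if len(b) else 0
a=d["top"]["image"][195:285,120:460]; cv2.imwrite("pics/crop1.png",cv2.resize(a[:,:],None,fx=2.35,fy=2.35,interpolation=cv2.INTER_CUBIC))
E
```

```text
scene red high 63 px 340.3 206.9 med [ 0.4741 -0.0839  0.0519] min [ 0.462  -0.0976  0.0475] max [ 0.4844 -0.0718  0.057 ]
scene red low 91 px 341.8 217.8 med [ 0.4645 -0.0854  0.0057] min [ 0.4514 -0.1413 -0.0028] max [ 0.4915 -0.0658  0.0224]
scene yellow high 68 px 325.6 166.8 med [ 0.5053 -0.2254  0.0503] min [ 0.4969 -0.2459  0.0381] max [ 0.5157 -0.2146  0.0573]
scene yellow low 55 px 324.0 177.4 med [ 0.514  -0.2263  0.0067] min [ 0.4888 -0.3    -0.0031] max [ 0.5241 -0.2061  0.0264]
scene blue high 10 px 331.7 180.9 med [ 0.4919 -0.1769  0.0513] min [ 0.4859 -0.183   0.049 ] max [ 0.496  -0.1303  0.0559]
scene blue low 46 px 327.6 191.0 med [ 0.5044 -0.1829  0.0051] min [ 0.4775 -0.2037 -0.0015] max [ 0.5119 -0.1664  0.0123]
scene black high 73 px 336.5 194.4 med [ 0.4821 -0.1262  0.0504] min [ 0.47   -0.1443  0.0401] max [ 0.4928 -0.1159  0.0566]
scene black low 39 px 332.4 204.4 med [ 0.4953 -0.1358  0.006 ] min [ 0.4639 -0.1549  0.0026] max [ 0.5004 -0.0567  0.0111]
scene green low 119 px 332.4 367.6 med [0.5077 0.3273 0.0228] min [0.4894 0.3142 0.0134] max [0.5261 0.3357 
[... 651 characters left out ...]
0013] max [ 0.5244 -0.2053  0.0264]
top blue low 213 px 402.4 245.8 med [ 0.4907 -0.1731  0.0064] min [ 0.4708 -0.2038  0.0013] max [ 0.5106 -0.1598  0.0122]
top black high 104 px 384.1 249.3 med [ 0.4805 -0.1341  0.0529] min [ 0.4685 -0.1435  0.04  ] max [ 0.4904 -0.1223  0.0581]
top black low 35 px 386.6 253.9 med [ 0.4709 -0.1473  0.0073] min [ 0.4652 -0.1537  0.0012] max [ 0.4969 -0.1207  0.0111]
top green low 80 px 144.2 238.0 med [0.504  0.3198 0.0237] min [0.4884 0.3114 0.0194] max [0.5215 0.3282 0.0284]
top white 745 [0.4855 0.112  0.01  ] [0.5675 0.3159 0.022 ] [0.5262 0.2142 0.0152]
table z [ 0.4149  0.008  -0.0001]
bin min x [0.5744 0.5752] -0.27097524799039585 0.09355019790727999
```

View pics/crop1.png

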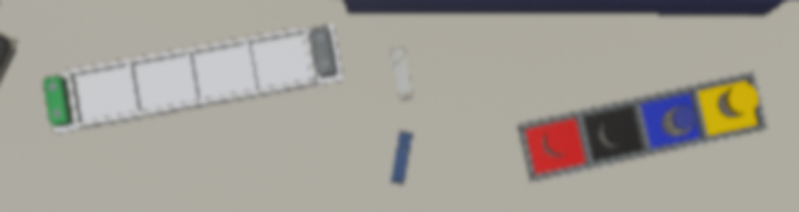

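```bash
python3 - <<'E'
import pickle; from m import *
d=pickle.load(open("s0.pkl","rb"))
for n in d:
    s=d[n]; P=cloud(s); Z=P[...,2]
    for nm,(y0,y1,lo,hi) in dict(tray=(.09,.345,.007,.03),stor=(-.28,-.04,.007,.03)).items():
        q=(P[...,0]>.43)&(P[...,0]<.572)&(P[...,1]>y0)&(P[...,1]<y1)&(Z>lo)&(Z<hi)
        p=P[q][:,:2]; print(n,nm,len(p),cv2.minAreaRect((p*1000).astype(np.float32)))
    h=cv2.cvtColor(s["image"],cv2.COLOR_BGR2HSV)
    g=(P[...,0]>.5)&(P[...,0]<.572)&(P[...,1]>.09)&(P[...,1]<.13)&(Z>.012)&(Z<.03)&(h[...,2]<140)
    print("grey",np.median(P[g],0),(P[g].min(0)+P[g].max(0))/2)
    # blue cap: by height
    for k,(x,y) in dict(red=(.472,-.085),black=(.481,-.133),blue=(.491,-.18),yellow=(.504,-.230)).items():
        c=(abs(P[...,0]-x)<.022)&(abs(P[...,1]-y)<.022)&(Z>.046)&(Z<.065); p=P[c]
        print(n,k,len(p),"mid",(p.min(0)+p.max(0))/2,"mean",p.mean(0))
E
```

```text
scene tray 1011 ((494.6090087890625, 211.30418395996094), (114.27427673339844, 239.79815673828125), 10.673418998718262)
scene stor 594 ((486.5082092285156, -154.701171875), (50.739097595214844, 205.3931884765625), 13.071892738342285)
grey [0.5465 0.112  0.0224] [0.5456 0.1116 0.0208]
scene red 70 mid [ 0.4732 -0.0841  0.0516] mean [ 0.4735 -0.0829  0.0517]
scene black 68 mid [ 0.4813 -0.1301  0.0513] mean [ 0.4814 -0.1293  0.0514]
scene blue 41 mid [ 0.4909 -0.1831  0.0512] mean [ 0.4908 -0.1813  0.0514]
scene yellow 61 mid [ 0.5063 -0.2302  0.0518] mean [ 0.5062 -0.2284  0.0514]
top tray 1352 ((525.9970092773438, 213.3504638671875), (50.236976623535156, 238.17616271972656), 10.588406562805176)
top stor 1232 ((485.22247314453125, -157.0533447265625), (49.3882942199707, 200.58834838867188), 12.632537841796875)
grey [0.5457 0.1058 0.0235] [0.5461 0.1059 0.0217]
top red 130 mid [ 0.4724 -0.0852  0.0536] mean [ 0.4723 -0.0854  0.0525]
top black 131 mid [ 0.4791 -0.132   0.0524] mean [ 0.4797 -0.1322  0.0528]
top blue 89 mid [ 0.4892 -0.1848  0.0524] mean [ 0.4891 -0.1845  0.0527]
top yellow 136 mid [ 0.5055 -0.2315  0.0529] mean [ 0.5046 -0.2313  0.0531]
```

```bash
cat > go.py <<'E'
import sys; from m import *; from bench import arm
s=arm.get_state(); R=np.array(s["orientation"])
print(s["ee_pos"],"closing deg",np.degrees(np.arctan2(R[1,1],R[0,1])).round(1),"w",s["width"])
a=sys.argv[1:]
for t in a: print(t,"-> shift mm",(R.T@(np.array(eval(t))-s["ee_pos"])*1000).round(1))
E
python3 go.py "(.473,-.085,.14)"
```

```text
[0.1898 0.5157 0.2289] closing deg 69.8 w 0.09249607717200864
(.473,-.085,.14) -> shift mm [-473.4 -465.7   89.5]
```

Careful with the scale: shifts go in shares of 60 cm and turns go in shares of 90 degrees. That gives: -237 mm / 600 = -0.395, -233 mm / 600 = -0.3883.

Request:
play_rows --pt "-0.395 -0.3883 0.0333 0 0 0" --pt "-0.395 -0.3883 0.0333 0 0 0" --pt "-0.395 -0.3883 0.0333 0 0 0" --pt "-0.395 -0.3883 0.0333 0 0 0" --pt "-0.395 -0.3883 0.0333 0 0 0" --pt "-0.395 -0.3883 0.0333 0 0 0" --pt "-0.395 -0.3883 0.0333 0 0 0" --pt "-0.395 -0.3883 0.0333 0 0 0" --hand 42 --squeeze 12

```text
time_s: 0.77
ee_pos: [0.3319, 0.2138, 0.2094]
orientation: [[-0.939, 0.345, 0.0], [0.345, 0.939, -0.0], [-0.0, -0.0, -1.0]]
contact_force: [0.7, 0.4, 0.0]
width: 0.045
gripper_force: 0.0
```

```bash
python3 go.py "(.473,-.085,.14)"
```

```text
[0.3319 0.2138 0.2094] closing deg 69.8 w 0.045013302197187174
(.473,-.085,.14) -> shift mm [-235.5 -231.7   69.4]
```

Scaled: -235 mm / 600 = -0.3917, -232 mm / 600 = -0.3867.

Request:
play_rows --pt "-0.3917 -0.3867 0.115 0 0 0" --pt "-0.3917 -0.3867 0.115 0 0 0" --pt "-0.3917 -0.3867 0.115 0 0 0" --pt "-0.3917 -0.3867 0.115 0 0 0" --pt "-0.3917 -0.3867 0.115 0 0 0" --pt "-0.3917 -0.3867 0.115 0 0 0" --pt "-0.3917 -0.3867 0.115 0 0 0" --pt "-0.3917 -0.3867 0.115 0 0 0"

```text
time_s: 1.43
ee_pos: [0.4708, -0.0818, 0.1408]
orientation: [[-0.938, 0.346, -0.0], [0.346, 0.938, 0.0], [0.0, 0.0, -1.0]]
contact_force: [0.7, 0.3, 0.0]
width: 0.042
gripper_force: 0.0
```

Request:
play_rows --pt "0 0 0 0 0 0" --pt "0 0 0 0 0 0" --pt "0 0 0 0 0 0"

```text
time_s: 1.68
ee_pos: [0.4698, -0.0793, 0.1409]
orientation: [[-0.938, 0.346, -0.002], [0.346, 0.938, 0.001], [0.002, 0.0, -1.0]]
contact_force: [-0.7, -0.3, 0.5]
width: 0.0421
gripper_force: 0.0
```

```bash
python3 - <<'E'
from bench import arm; from m import *; import pickle
s=arm.snapshot("wrist"); pickle.dump(s,open("w1.pkl","wb")); cv2.imwrite("pics/w1.png",s["image"]); print(s["fx"],s["cx"],s["cy"],s["R"],s["t"])
E
python3 go.py "(.473,-.085,.14)"
```

```text
371.64829954431775 320.9041540960753 241.34184594302883 [[ 0.3465  0.938   0.0009]
 [ 0.9046 -0.3344  0.2645]
 [ 0.2484 -0.0909 -0.9644]] [-0.088  -0.4592  0.1817]
[ 0.4698 -0.0787  0.1413] closing deg 69.8 w 0.041869193518634114
(.473,-.085,.14) -> shift mm [-5.2 -4.8  1.3]
```

View pics/w1.png

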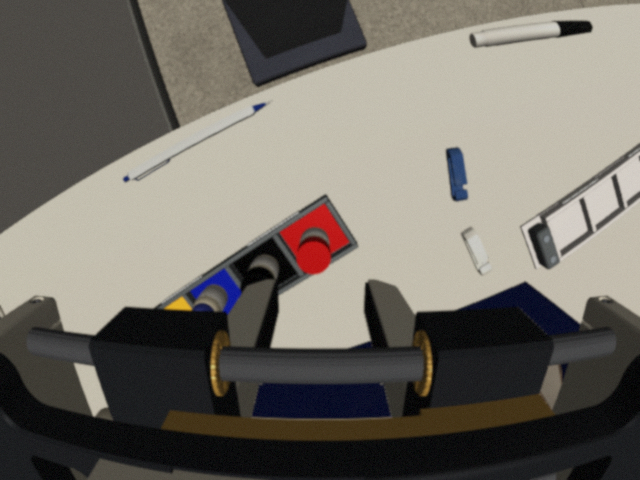

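The wrist view shows red cap at (313,257), with the black and blue vials to its lower left, and the finger tips at about (265,300) and (375,300). I'll use it to cross-check the red vial's position.

```bash
cat >> m.py <<'E'
def wray(s,u,v):
    dx,dy=u-s["cx"],v-s["cy"]; r=np.hypot(dx,dy); th=r/s["fx"]; r=np.maximum(r,1e-9)
    return np.stack([np.sin(th)*dx/r,np.sin(th)*dy/r,np.cos(th)],-1)
def wcloud(s):
    v,u=np.mgrid[:480,:640]; d=wray(s,u,v); z=s["z_map"]; P=(d/d[...,2:]*z[...,None]-np.array(s["t"]))@np.array(s["R"]); P[z==0]=np.nan; return P
def wcaps(s,near,r=.02):
    P=wcloud(s)
    for k,(x,y) in near.items():
        q=(np.hypot(P[...,0]-x,P[...,1]-y)<r)&(P[...,2]>.046)&(P[...,2]<.065); p=P[q]
        if len(p)>20: print(k,len(p),"mid",(p.min(0)+p.max(0))/2,"mean",p.mean(0),"span",p.max(0)-p.min(0))
E
python3 - <<'E'
import pickle; from m import *
s=pickle.load(open("w1.pkl","rb"))
wcaps(s,dict(red=(.473,-.085),black=(.4805,-.131),blue=(.49,-.1835),yellow=(.5055,-.231)))
P=wcloud(s); h=cv2.cvtColor(s["image"],cv2.COLOR_BGR2HSV)
q=(h[...,2]<140)&(P[...,2]>.018)&(P[...,2]<.03)&(P[...,1]>.09)&(P[...,1]<.13)&(P[...,0]>.51)&(P[...,0]<.575); p=P[q]; print("grey",len(p),(p.min(0)+p.max(0))/2)
E
python3 go.py "(.473,-.085,.06)"
```

```text
red 970 mid [ 0.4726 -0.0866  0.0505] mean [ 0.4718 -0.0862  0.053 ] span [0.0239 0.0238 0.0089]
black 327 mid [ 0.4734 -0.1333  0.0505] mean [ 0.4724 -0.1318  0.0522] span [0.0114 0.0231 0.0089]
blue 92 mid [ 0.4836 -0.1827  0.0501] mean [ 0.482  -0.1813  0.0503] span [0.0076 0.0149 0.0079]
grey 676 [0.5456 0.1047 0.0225]
[ 0.4698 -0.0787  0.1413] closing deg 69.8 w 0.041869193518634114
(.473,-.085,.06) -> shift mm [-5.3 -4.8 81.3]
```

Request:
play_rows --pt "-0.0083 -0.01 0.05 0 0 0" --pt "-0.0083 -0.01 0.105 0 0 0" --pt "-0.0083 -0.01 0.105 0 0 0" --pt "-0.0083 -0.01 0.105 0 0 0" --pt "-0.0083 -0.01 0.105 0 0 0"

```text
time_s: 2.15
ee_pos: [0.4736, -0.0862, 0.0798]
orientation: [[-0.939, 0.344, 0.001], [0.344, 0.939, -0.0], [-0.001, 0.0, -1.0]]
contact_force: [0.3, -0.5, 1.3]
width: 0.0419
gripper_force: 0.0
```

```bash
python3 go.py "(.4724,-.086,.039)"
```

```text
[ 0.4736 -0.0862  0.0798] closing deg 69.9 w 0.04186740408355616
(.4724,-.086,.039) -> shift mm [ 1.2 -0.2 40.8]
```

Scaled: 40 mm / 600 = 0.0667, 20 mm / 600 = 0.0333.

Request:
play_rows --pt "0.0017 0 0.0333 0 0 0" --pt "0.0017 0 0.0667 0 0 0" --pt "0.0017 0 0.0667 0 0 0" --pt "0.0017 0 0.0667 0 0 0"

```text
time_s: 2.48
ee_pos: [0.4726, -0.0864, 0.0396]
orientation: [[-0.939, 0.345, 0.0], [0.345, 0.939, -0.0], [-0.0, 0.0, -1.0]]
contact_force: [0.3, 1.6, 0.4]
width: 0.0422
gripper_force: 0.0
```

Request:
play_rows --pt "0 0 0 0 0 0" --pt "0 0 0 0 0 0" --pt "0 0 0 0 0 0" --pt "0 0 0 0 0 0" --pt "0 0 0 0 0 0" --pt "0 0 0 0 0 0" --hand 10 --squeeze 12

```text
time_s: 2.98
ee_pos: [0.4731, -0.0871, 0.0395]
orientation: [[-0.938, 0.346, 0.002], [0.346, 0.938, -0.001], [-0.002, 0.0, -1.0]]
contact_force: [0.7, 0.4, 5.9]
width: 0.0224
gripper_force: 12.0
```

```bash
python3 go.py "(.5125,.2855,.1)"
```

```text
[ 0.4731 -0.0871  0.0395] closing deg 69.8 w 0.022351685128260156
(.5125,.2855,.1) -> shift mm [ 91.7 363.2 -60.7]
```

Scaled: -60 mm / 600 = -0.1, -35 mm / 600 = -0.0583.

Request:
play_rows --pt "0 0 -0.025 0 0 0" --pt "0 0 -0.0583 0 0 0" --pt "0 0 -0.1 0 0 0" --pt "0 0 -0.1 0 0 0"

```text
time_s: 3.32
ee_pos: [0.4747, -0.0878, 0.1023]
orientation: [[-0.938, 0.345, 0.006], [0.345, 0.938, -0.003], [-0.007, -0.0, -1.0]]
contact_force: [1.1, -0.6, 0.4]
width: 0.023
gripper_force: 12.0
```

Scaled: 310 mm / 600 = 0.5167, 280 mm / 600 = 0.4667.

Request:
play_rows --pt "0.0167 0.0667 0 0 0 0" --pt "0.0333 0.1333 0 0 0 0" --pt "0.05 0.2 0 0 0 0" --pt "0.0667 0.2667 0 0 0 0" --pt "0.0833 0.3333 0 0 0 0" --pt "0.1 0.4 0 0 0 0" --pt "0.1167 0.4667 0 0 0 0" --pt "0.1333 0.5167 0 0 0 0"

```text
time_s: 3.98
ee_pos: [0.5042, 0.2348, 0.0979]
orientation: [[-0.939, 0.345, 0.0], [0.345, 0.939, 0.001], [0.0, 0.001, -1.0]]
contact_force: [1.0, 0.1, 0.4]
width: 0.0226
gripper_force: 12.0
```

Scaled: 53 mm / 600 = 0.0883, 48 mm / 600 = 0.08.

Request:
play_rows --pt "0.0083 0.0417 0 0 0 0" --pt "0.02 0.08 0 0 0 0" --pt "0.02 0.0883 0 0 0 0" --pt "0.02 0.0883 0 0 0 0" --pt "0.02 0.0883 0 0 0 0"

```text
time_s: 4.4
ee_pos: [0.5109, 0.2851, 0.0977]
orientation: [[-0.939, 0.345, -0.001], [0.345, 0.939, -0.001], [0.001, -0.001, -1.0]]
contact_force: [-0.2, -0.4, -0.0]
width: 0.0225
gripper_force: 12.0
```

```bash
python3 go.py "(.5125,.2855,.0375)"; python3 - <<'E'
from bench import arm; from m import *; import pickle
s=arm.snapshot("wrist"); pickle.dump(s,open("w2.pkl","wb")); cv2.imwrite("pics/w2.png",s["image"])
E
```

```text
[0.5109 0.2851 0.0977] closing deg 69.8 w 0.022453340963716716
(.5125,.2855,.0375) -> shift mm [-1.4  1.  60.2]
```

View pics/w2.png

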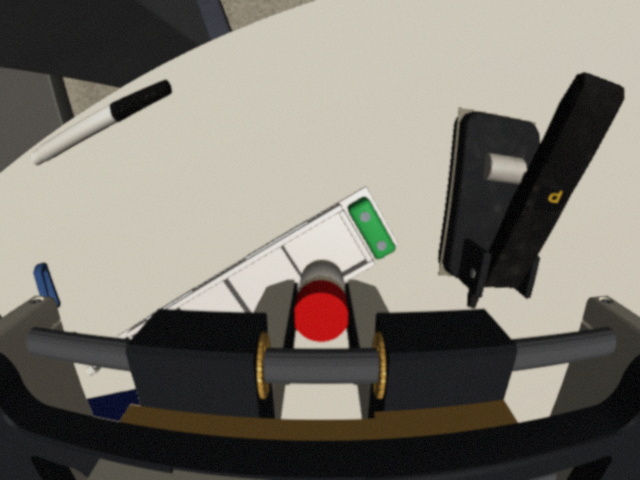

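The red vial is held upright, with its cap at (320,310) and base at (322,270). The green block is at (373,228), and the black stapler at (540,180) is close to the gripper's side, so I'll check its height and the tray pose before going down.

```bash
python3 - <<'E'
import pickle; from m import *
s=pickle.load(open("w2.pkl","rb")); P=wcloud(s); h=cv2.cvtColor(s["image"],cv2.COLOR_BGR2HSV)
q=(abs(h[...,0].astype(int)-65)<20)&(h[...,1]>120)&(P[...,2]>.015)&(P[...,1]<.36); p=P[q]; print("green",len(p),(p.min(0)+p.max(0))/2,p.mean(0))
q=(P[...,1]>.34)&(P[...,0]>.3)&(P[...,0]<.6)&(P[...,1]<.6)&(P[...,2]>.03)&(P[...,2]<.3)&(np.mgrid[:480,:640][0]<290); p=P[q]; print("stapler",len(p),p.min(0),p.max(0)); 
q2=p[p[:,1]<.41]; print(len(q2), q2.max(0) if len(q2) else "")
E
```

```text
green 1529 [0.4493 0.2839 0.1146] [0.4992 0.3136 0.0732]
stapler 13968 [0.4445 0.3675 0.03  ] [0.5726 0.4502 0.1241]
6132 [0.5726 0.41   0.099 ]
```

```bash
python3 - <<'E'
import pickle; from m import *
s=pickle.load(open("w2.pkl","rb")); P=wcloud(s); h=cv2.cvtColor(s["image"],cv2.COLOR_BGR2HSV)
q=(abs(h[...,0].astype(int)-65)<20)&(h[...,1]>120)&(P[...,2]>.018)&(P[...,2]<.03); p=P[q]; print("green",len(p),(p.min(0)+p.max(0))/2,p.mean(0))
q=(P[...,1]>.34)&(P[...,0]>.3)&(P[...,0]<.6)&(P[...,1]<.6)&(P[...,2]>.03)&(P[...,2]<.3)&(np.mgrid[:480,:640][0]<290); p=P[q]
for y in np.arange(.36,.46,.01):
    r=p[(p[:,1]>=y)&(p[:,1]<y+.01)]
    if len(r): i=r[:,2].argmax(); print(y.round(2),len(r),"top",r[i],np.percentile(r[:,2],95))
P=cloud(pickle.load(open("s0.pkl","rb"))["top"]); q=(P[...,1]>.34)&(P[...,1]<.5)&(P[...,0]>.4)&(P[...,0]<.6)&(P[...,2]>.03); p=P[q]; print("top view",p.min(0),p.max(0)); r=p[p[:,1]<.4]; print(r[r[:,2].argmax()])
E
```

```text
green 1102 [0.5087 0.3545 0.0236] [0.5036 0.3221 0.0242]
0.36 133 top [0.553  0.3699 0.0579] 0.05392667017499184
0.37 923 top [0.5324 0.3797 0.0594] 0.05819162458715656
0.38 866 top [0.525  0.3898 0.0709] 0.06629846091950096
0.39 1593 top [0.5023 0.3999 0.0828] 0.07881084893247942
0.4 2617 top [0.4793 0.4098 0.099 ] 0.09268695925145223
0.41 3113 top [0.455  0.4198 0.1172] 0.10968622580557937
0.42 2814 top [0.4493 0.4291 0.1236] 0.12150312535805263
0.43 1438 top [0.4503 0.435  0.124 ] 0.122416654939116
0.44 470 top [0.4536 0.442  0.1241] 0.12296826412498256
0.45 1 top [0.4556 0.4502 0.1213] 0.12130482636322609
top view [0.4453 0.3678 0.03  ] [0.575  0.4508 0.1244]
[0.5103 0.3974 0.0822]
```

Scaled: 59 mm / 600 = 0.0983, 52 mm / 600 = 0.0867.

Request:
play_rows --pt "-0.0017 0.0017 0.0333 0 0 0" --pt "-0.0017 0.0017 0.0667 0 0 0" --pt "-0.0017 0.0017 0.0867 0 0 0" --pt "-0.0017 0.0017 0.0983 0 0 0" --pt "-0.0017 0.0017 0.0983 0 0 0" --pt "-0.0017 0.0017 0.0983 0 0 0" --pt "-0.0017 0.0017 0.0983 0 0 0"

```text
time_s: 5.03
ee_pos: [0.5133, 0.2859, 0.0403]
orientation: [[-0.938, 0.346, 0.001], [0.346, 0.938, 0.0], [-0.001, 0.001, -1.0]]
contact_force: [-0.3, 0.3, -0.0]
width: 0.0227
gripper_force: 12.0
```

```bash
python3 go.py "(.5125,.2855,.0375)"
```

```text
[0.5133 0.2859 0.0403] closing deg 69.7 w 0.022682837996104262
(.5125,.2855,.0375) -> shift mm [ 0.7 -0.6  2.8]
```

Lower the last 2.5 mm, release gently, wait, then retreat.

Scaled: 2.5 mm / 600 = 0.0042, 1 mm / 600 = 0.0017.

Request:
play_rows --pt "0 0 0.0017 0 0 0" --pt "0 0 0.0042 0 0 0" --pt "0 0 0.0042 0 0 0" --pt "0 0 0.0042 0 0 0"

```text
time_s: 5.37
ee_pos: [0.5127, 0.2863, 0.0372]
orientation: [[-0.938, 0.345, 0.0], [0.345, 0.938, 0.0], [-0.0, 0.0, -1.0]]
contact_force: [0.0, -0.3, -0.2]
width: 0.0225
gripper_force: 12.0
```

Request:
play_rows --pt "0 0 0 0 0 0" --pt "0 0 0 0 0 0" --pt "0 0 0 0 0 0" --pt "0 0 0 0 0 0" --pt "0 0 0 0 0 0" --hand 36

```text
time_s: 5.78
ee_pos: [0.5127, 0.2863, 0.037]
orientation: [[-0.938, 0.345, 0.0], [0.345, 0.938, 0.0], [-0.0, 0.0, -1.0]]
contact_force: [0.2, -0.4, -0.0]
width: 0.0357
gripper_force: 0.0
```

Scaled: -70 mm / 600 = -0.1167, -35 mm / 600 = -0.0583.

Request:
play_rows --pt "0 0 -0.0167 0 0 0" --pt "0 0 -0.0583 0 0 0" --pt "0 0 -0.1167 0 0 0" --pt "0 0 -0.1167 0 0 0" --pt "0 0 -0.1167 0 0 0"

```text
time_s: 6.2
ee_pos: [0.5145, 0.2869, 0.11]
orientation: [[-0.938, 0.345, 0.006], [0.345, 0.938, 0.002], [-0.005, 0.004, -1.0]]
contact_force: [0.5, -0.6, -0.8]
width: 0.0358
gripper_force: 0.0
```

```bash
python3 go.py "(.4803,-.1315,.108)"; python3 - <<'E'
from bench import arm; from m import *
s=arm.snapshot("wrist"); wcaps(s,dict(red=(.5125,.2855)),.03); 
E
```

```text
[0.5145 0.2869 0.11  ] closing deg 69.8 w 0.03578833065953105
(.4803,-.1315,.108) -> shift mm [-112.5 -404.5    1.1]
red 1214 mid [0.5118 0.2864 0.0497] mean [0.5112 0.2866 0.0511] span [0.0239 0.024  0.0074]
```

Scaled: -315 mm / 600 = -0.525, -280 mm / 600 = -0.4667.

Request:
play_rows --pt "-0.0183 -0.0667 0 0 0 0" --pt "-0.0367 -0.1333 0 0 0 0" --pt "-0.055 -0.2 0 0 0 0" --pt "-0.0733 -0.2667 0 0 0 0" --pt "-0.0917 -0.3333 0 0 0 0" --pt "-0.11 -0.4 0 0 0 0" --pt "-0.1283 -0.4667 0 0 0 0" --pt "-0.1467 -0.525 0 0 0 0" --hand 38

```text
time_s: 6.92
ee_pos: [0.4846, -0.0416, 0.1059]
orientation: [[-0.938, 0.346, -0.003], [0.346, 0.938, 0.001], [0.003, -0.0, -1.0]]
contact_force: [-0.3, 0.3, -0.6]
width: 0.0379
gripper_force: 0.0
```

Scaled: -89 mm / 600 = -0.1483, -72 mm / 600 = -0.12.

Request:
play_rows --pt "-0.0167 -0.0667 0 0 0 0" --pt "-0.0333 -0.12 0 0 0 0" --pt "-0.04 -0.1483 0 0 0 0" --pt "-0.04 -0.1483 0 0 0 0" --pt "-0.04 -0.1483 0 0 0 0" --pt "-0.04 -0.1483 0 0 0 0"

```text
time_s: 7.42
ee_pos: [0.4774, -0.1304, 0.1061]
orientation: [[-0.938, 0.346, -0.002], [0.346, 0.938, 0.002], [0.002, 0.001, -1.0]]
contact_force: [0.5, 0.2, -0.3]
width: 0.0382
gripper_force: 0.0
```

```bash
python3 - <<'E'
from bench import arm; from m import *
s=arm.snapshot("wrist"); wcaps(s,dict(black=(.4795,-.1315),blue=(.49,-.1835)))
E
python3 go.py "(.4797,-.132,.039)"
```

```text
black 1279 mid [ 0.4799 -0.133   0.0506] mean [ 0.4792 -0.1327  0.053 ] span [0.0238 0.0235 0.0089]
blue 76 mid [ 0.4828 -0.189   0.0503] mean [ 0.482  -0.189   0.0516] span [0.0066 0.0104 0.0076]
[ 0.4776 -0.1301  0.1063] closing deg 69.8 w 0.03818849772773257
(.4797,-.132,.039) -> shift mm [-2.7 -1.1 67.3]
```

Scaled: 67 mm / 600 = 0.1117, 55 mm / 600 = 0.0917.

Request:
play_rows --pt "-0.005 -0.0033 0 0 0 0" --pt "-0.005 -0.0033 0.025 0 0 0" --pt "-0.005 -0.0033 0.0583 0 0 0" --pt "-0.005 -0.0033 0.0917 0 0 0" --pt "-0.005 -0.0033 0.1117 0 0 0" --pt "-0.005 -0.0033 0.1117 0 0 0" --pt "-0.005 -0.0033 0.1117 0 0 0"

```text
time_s: 8.05
ee_pos: [0.4802, -0.1334, 0.0396]
orientation: [[-0.939, 0.344, -0.001], [0.344, 0.939, 0.001], [0.002, 0.0, -1.0]]
contact_force: [0.5, 0.0, -0.6]
width: 0.0378
gripper_force: 0.0
```

Request:
play_rows --pt "0 0 0 0 0 0" --pt "0 0 0 0 0 0" --pt "0 0 0 0 0 0" --pt "0 0 0 0 0 0" --pt "0 0 0 0 0 0" --pt "0 0 0 0 0 0" --hand 10

```text
time_s: 8.55
ee_pos: [0.481, -0.1347, 0.0408]
orientation: [[-0.938, 0.346, 0.002], [0.346, 0.938, -0.001], [-0.002, 0.0, -1.0]]
contact_force: [0.1, 1.6, 5.6]
width: 0.0225
gripper_force: 12.0
```

```bash
python3 go.py "(.5215,.2374,.1)"
```

```text
[ 0.481  -0.1347  0.0408] closing deg 69.8 w 0.022538970009094317
(.5215,.2374,.1) -> shift mm [ 90.5 363.1 -59.4]
```

Scaled: -60 mm / 600 = -0.1, -35 mm / 600 = -0.0583.

Request:
play_rows --pt "0 0 -0.025 0 0 0" --pt "0 0 -0.0583 0 0 0" --pt "0 0 -0.1 0 0 0" --pt "0 0 -0.1 0 0 0"

```text
time_s: 8.88
ee_pos: [0.4825, -0.1358, 0.1038]
orientation: [[-0.938, 0.345, 0.006], [0.345, 0.938, -0.003], [-0.007, -0.001, -1.0]]
contact_force: [0.4, -0.1, -0.1]
width: 0.0229
gripper_force: 11.9
```

Request:
play_rows --pt "0.0167 0.0667 0 0 0 0" --pt "0.0333 0.1333 0 0 0 0" --pt "0.05 0.2 0 0 0 0" --pt "0.0667 0.2667 0 0 0 0" --pt "0.0833 0.3333 0 0 0 0" --pt "0.1 0.4 0 0 0 0" --pt "0.1167 0.4667 0 0 0 0" --pt "0.1333 0.5167 0 0 0 0"

```text
time_s: 9.55
ee_pos: [0.5121, 0.1869, 0.0992]
orientation: [[-0.939, 0.345, -0.0], [0.345, 0.939, 0.0], [0.0, 0.0, -1.0]]
contact_force: [0.7, -0.7, -1.0]
width: 0.0231
gripper_force: 11.9
```

Scaled: 53 mm / 600 = 0.0883, 46 mm / 600 = 0.0767.

Request:
play_rows --pt "0.0083 0.0417 0 0 0 0" --pt "0.0183 0.0767 0 0 0 0" --pt "0.0183 0.0883 0 0 0 0" --pt "0.0183 0.0883 0 0 0 0" --pt "0.0183 0.0883 0 0 0 0"

```text
time_s: 9.97
ee_pos: [0.5199, 0.237, 0.0992]
orientation: [[-0.939, 0.345, -0.001], [0.345, 0.939, -0.001], [0.001, -0.001, -1.0]]
contact_force: [-0.6, -0.6, -0.8]
width: 0.0229
gripper_force: 11.9
```

```bash
python3 go.py "(.5215,.2374,.0388)"
```

```text
[0.5199 0.237  0.0992] closing deg 69.8 w 0.022877988656429257
(.5215,.2374,.0388) -> shift mm [-1.4  1.  60.4]
```

Scaled: 59 mm / 600 = 0.0983, 52 mm / 600 = 0.0867.

Request:
play_rows --pt "-0.0017 0 0.0333 0 0 0" --pt "-0.0017 0 0.0667 0 0 0" --pt "-0.0017 0 0.0867 0 0 0" --pt "-0.0017 0 0.0983 0 0 0" --pt "-0.0017 0 0.0983 0 0 0" --pt "-0.0017 0 0.0983 0 0 0" --pt "-0.0017 0 0.0983 0 0 0"

```text
time_s: 10.55
ee_pos: [0.5219, 0.2367, 0.0417]
orientation: [[-0.938, 0.346, 0.001], [0.346, 0.938, -0.0], [-0.001, 0.0, -1.0]]
contact_force: [0.7, -0.2, 0.1]
width: 0.0226
gripper_force: 12.0
```

```bash
python3 go.py "(.5215,.2374,.0388)"
```

```text
[0.5219 0.2367 0.0417] closing deg 69.7 w 0.022639811623406725
(.5215,.2374,.0388) -> shift mm [0.6 0.5 2.9]
```

Scaled: 2.5 mm / 600 = 0.0042, 1 mm / 600 = 0.0017.

Request:
play_rows --pt "0 0 0.0017 0 0 0" --pt "0 0 0.0042 0 0 0" --pt "0 0 0.0042 0 0 0" --pt "0 0 0.0042 0 0 0"

```text
time_s: 10.88
ee_pos: [0.5213, 0.2373, 0.0387]
orientation: [[-0.938, 0.345, 0.0], [0.345, 0.938, 0.0], [-0.0, 0.0, -1.0]]
contact_force: [0.4, -0.4, -1.3]
width: 0.0227
gripper_force: 12.0
```

Request:
play_rows --pt "0 0 0 0 0 0" --pt "0 0 0 0 0 0" --pt "0 0 0 0 0 0" --pt "0 0 0 0 0 0" --pt "0 0 0 0 0 0" --hand 36

```text
time_s: 11.3
ee_pos: [0.5213, 0.2373, 0.0385]
orientation: [[-0.938, 0.346, 0.0], [0.346, 0.938, 0.0], [-0.0, 0.0, -1.0]]
contact_force: [-0.9, -0.5, 0.3]
width: 0.0359
gripper_force: 0.0
```

Scaled: -68 mm / 600 = -0.1133, -35 mm / 600 = -0.0583.

Request:
play_rows --pt "0 0 -0.0167 0 0 0" --pt "0 0 -0.0583 0 0 0" --pt "0 0 -0.1133 0 0 0" --pt "0 0 -0.1133 0 0 0" --pt "0 0 -0.1133 0 0 0"

```text
time_s: 11.72
ee_pos: [0.523, 0.2377, 0.1093]
orientation: [[-0.938, 0.345, 0.005], [0.345, 0.938, 0.001], [-0.005, 0.003, -1.0]]
contact_force: [-0.4, -0.5, -0.0]
width: 0.036
gripper_force: 0.0
```

```bash
python3 go.py "(.4896,-.1840,.108)"; python3 - <<'E'
from bench import arm; from m import *
s=arm.snapshot("wrist"); wcaps(s,dict(red=(.5125,.2855),black=(.5215,.2374)),.03); 
E
```

```text
[0.523  0.2377 0.1093] closing deg 69.8 w 0.03602386636273628
(.4896,-.1840,.108) -> shift mm [-114.3 -407.3    0.6]
red 1244 mid [0.5119 0.2864 0.0498] mean [0.5113 0.2861 0.0512] span [0.0243 0.0237 0.0074]
black 1210 mid [0.5196 0.2377 0.0496] mean [0.5191 0.2379 0.0511] span [0.0236 0.0235 0.0071]
```

Black is in place. Next is blue, rotating the jaws about 0.1 rad away from the bin on the way.

Scaled: -315 mm / 600 = -0.525, -280 mm / 600 = -0.4667.

Request:
play_rows --pt "-0.0183 -0.0667 0 0 0 0" --pt "-0.0367 -0.1333 0 0 0 0" --pt "-0.055 -0.2 0 0 0 0" --pt "-0.0733 -0.2667 0 0 0 0" --pt "-0.0917 -0.3333 0 0 0 0" --pt "-0.11 -0.4 0 0 0 0" --pt "-0.1283 -0.4667 0 0 0 0" --pt "-0.1467 -0.525 0 0 0 0" --hand 38

```text
time_s: 12.43
ee_pos: [0.4933, -0.0906, 0.1054]
orientation: [[-0.938, 0.346, -0.002], [0.346, 0.938, 0.001], [0.003, -0.0, -1.0]]
contact_force: [1.1, -0.0, 0.2]
width: 0.0379
gripper_force: 0.0
```

Scaled: -92 mm / 600 = -0.1533, -72 mm / 600 = -0.12, -0.1 rad / 1.5708 = -0.0637.

Request:
play_rows --pt "-0.0167 -0.0667 0 0 0 0" --pt "-0.0333 -0.12 0 0 0 0" --pt "-0.0433 -0.1533 0 0 0 0" --pt "-0.0433 -0.1533 0 0 0 -0.0637" --pt "-0.0433 -0.1533 0 0 0 -0.0637" --pt "-0.0433 -0.1533 0 0 0 -0.0637"

```text
time_s: 12.93
ee_pos: [0.4867, -0.1837, 0.1054]
orientation: [[-0.967, 0.253, -0.002], [0.253, 0.967, 0.002], [0.002, 0.001, -1.0]]
contact_force: [0.1, -0.0, -0.3]
width: 0.0377
gripper_force: 0.0
```

```bash
python3 - <<'E'
from bench import arm; from m import *
s=arm.snapshot("wrist"); wcaps(s,dict(blue=(.49,-.184),yellow=(.5055,-.2315)))
E
python3 go.py "(.4896,-.184,.039)"
```

```text
blue 881 mid [ 0.4893 -0.1855  0.0506] mean [ 0.4883 -0.1853  0.0526] span [0.0198 0.0194 0.0092]
yellow 21 mid [ 0.496  -0.2391  0.0503] mean [ 0.4957 -0.239   0.0511] span [0.0056 0.0066 0.0079]
[ 0.4869 -0.1832  0.1056] closing deg 75.4 w 0.03811742579932255
(.4896,-.184,.039) -> shift mm [-3.  -0.1 66.6]
```

Scaled: 66 mm / 600 = 0.11, 55 mm / 600 = 0.0917.

Request:
play_rows --pt "-0.005 -0.0033 0 0 0 0" --pt "-0.005 -0.0033 0.025 0 0 0" --pt "-0.005 -0.0033 0.0583 0 0 0" --pt "-0.005 -0.0033 0.0917 0 0 0" --pt "-0.005 -0.0033 0.11 0 0 0" --pt "-0.005 -0.0033 0.11 0 0 0" --pt "-0.005 -0.0033 0.11 0 0 0" --hand 36

```text
time_s: 13.57
ee_pos: [0.4899, -0.1858, 0.0401]
orientation: [[-0.968, 0.25, -0.001], [0.25, 0.968, 0.001], [0.001, 0.0, -1.0]]
contact_force: [0.5, -0.2, -0.1]
width: 0.0359
gripper_force: 0.0
```

Request:
play_rows --pt "0 0 0 0 0 0" --pt "0 0 0 0 0 0" --pt "0 0 0 0 0 0" --pt "0 0 0 0 0 0" --pt "0 0 0 0 0 0" --pt "0 0 0 0 0 0" --hand 10

```text
time_s: 14.07
ee_pos: [0.4907, -0.187, 0.0413]
orientation: [[-0.968, 0.25, 0.002], [0.25, 0.968, -0.001], [-0.002, -0.0, -1.0]]
contact_force: [0.7, 1.1, 5.4]
width: 0.0226
gripper_force: 12.0
```

Scaled: -60 mm / 600 = -0.1, -35 mm / 600 = -0.0583.

Request:
play_rows --pt "0 0 -0.025 0 0 0" --pt "0 0 -0.0583 0 0 0" --pt "0 0 -0.1 0 0 0" --pt "0 0 -0.1 0 0 0"

```text
time_s: 14.4
ee_pos: [0.4922, -0.1882, 0.1045]
orientation: [[-0.968, 0.25, 0.006], [0.25, 0.968, -0.004], [-0.006, -0.002, -1.0]]
contact_force: [1.3, -0.5, 0.6]
width: 0.0228
gripper_force: 11.9
```

```bash
python3 go.py "(.5305,.1892,.1)"
```

```text
[ 0.4922 -0.1882  0.1045] closing deg 75.5 w 0.022794268967127128
(.5305,.1892,.1) -> shift mm [ 57.3 375.    3.2]
```

Scaled: 315 mm / 600 = 0.525, 280 mm / 600 = 0.4667.

Request:
play_rows --pt "0.01 0.0667 0 0 0 0" --pt "0.02 0.1333 0 0 0 0" --pt "0.03 0.2 0 0 0 0" --pt "0.04 0.2667 0 0 0 0" --pt "0.05 0.3333 0 0 0 0" --pt "0.06 0.4 0 0 0 0" --pt "0.07 0.4667 0 0 0 0" --pt "0.08 0.525 0 0 0 0"

```text
time_s: 15.07
ee_pos: [0.5219, 0.1326, 0.0999]
orientation: [[-0.968, 0.25, -0.001], [0.25, 0.968, 0.0], [0.001, -0.0, -1.0]]
contact_force: [0.8, -0.6, -0.6]
width: 0.0229
gripper_force: 11.9
```

Scaled: 59 mm / 600 = 0.0983, 48 mm / 600 = 0.08.

Request:
play_rows --pt "0.0067 0.0417 0 0 0 0" --pt "0.0133 0.08 0 0 0 0" --pt "0.0133 0.0983 0 0 0 0" --pt "0.0133 0.0983 0 0 0 0" --pt "0.0133 0.0983 0 0 0 0"

```text
time_s: 15.48
ee_pos: [0.5291, 0.189, 0.0999]
orientation: [[-0.969, 0.249, -0.001], [0.249, 0.969, -0.001], [0.001, -0.001, -1.0]]
contact_force: [0.1, -0.1, -0.4]
width: 0.0227
gripper_force: 11.9
```

```bash
python3 go.py "(.5305,.1892,.0393)"
```

```text
[0.5291 0.189  0.0999] closing deg 75.6 w 0.022690364396053625
(.5305,.1892,.0393) -> shift mm [-1.3  0.6 60.6]
```

Scaled: 59 mm / 600 = 0.0983, 52 mm / 600 = 0.0867.

Request:
play_rows --pt "-0.0017 0 0.0333 0 0 0" --pt "-0.0017 0 0.0667 0 0 0" --pt "-0.0017 0 0.0867 0 0 0" --pt "-0.0017 0 0.0983 0 0 0" --pt "-0.0017 0 0.0983 0 0 0" --pt "-0.0017 0 0.0983 0 0 0" --pt "-0.0017 0 0.0983 0 0 0"

```text
time_s: 16.07
ee_pos: [0.531, 0.1885, 0.0422]
orientation: [[-0.968, 0.251, 0.001], [0.251, 0.968, -0.0], [-0.001, 0.0, -1.0]]
contact_force: [-0.4, 0.3, -0.6]
width: 0.0222
gripper_force: 12.0
```

```bash
python3 go.py "(.5305,.1892,.0393)"
```

```text
[0.531  0.1885 0.0422] closing deg 75.5 w 0.02224382213712118
(.5305,.1892,.0393) -> shift mm [0.6 0.6 2.9]
```

Scaled: 2.5 mm / 600 = 0.0042, 1 mm / 600 = 0.0017.

Request:
play_rows --pt "0 0 0.0017 0 0 0" --pt "0 0 0.0042 0 0 0" --pt "0 0 0.0042 0 0 0" --pt "0 0 0.0042 0 0 0"

```text
time_s: 16.4
ee_pos: [0.5303, 0.1892, 0.0392]
orientation: [[-0.968, 0.25, 0.0], [0.25, 0.968, -0.0], [-0.0, 0.0, -1.0]]
contact_force: [0.5, -0.4, -0.7]
width: 0.0225
gripper_force: 12.0
```

Request:
play_rows --pt "0 0 0 0 0 0" --pt "0 0 0 0 0 0" --pt "0 0 0 0 0 0" --pt "0 0 0 0 0 0" --pt "0 0 0 0 0 0" --hand 34

```text
time_s: 16.82
ee_pos: [0.5303, 0.1892, 0.039]
orientation: [[-0.968, 0.25, 0.0], [0.25, 0.968, 0.0], [-0.0, 0.0, -1.0]]
contact_force: [0.2, 0.6, 0.0]
width: 0.0339
gripper_force: 0.0
```

Scaled: -68 mm / 600 = -0.1133, -35 mm / 600 = -0.0583.

Request:
play_rows --pt "0 0 -0.0167 0 0 0" --pt "0 0 -0.0583 0 0 0" --pt "0 0 -0.1133 0 0 0" --pt "0 0 -0.1133 0 0 0" --pt "0 0 -0.1133 0 0 0"

```text
time_s: 17.23
ee_pos: [0.5321, 0.1895, 0.1098]
orientation: [[-0.968, 0.25, 0.005], [0.25, 0.968, 0.001], [-0.005, 0.002, -1.0]]
contact_force: [0.3, -0.3, -0.5]
width: 0.0339
gripper_force: 0.0
```

```bash
python3 go.py "(.505,-.2315,.108)"; python3 - <<'E'
from bench import arm; from m import *
s=arm.snapshot("wrist"); wcaps(s,dict(red=(.5125,.2855),black=(.5215,.2374),blue=(.5305,.1892)),.03); 
E
```

```text
[0.5321 0.1895 0.1098] closing deg 75.5 w 0.03389235275754311
(.505,-.2315,.108) -> shift mm [ -79.  -414.4    1.3]
red 1158 mid [0.5118 0.2862 0.0497] mean [0.5112 0.2855 0.0511] span [0.0237 0.0248 0.0073]
black 1249 mid [0.5198 0.2376 0.0496] mean [0.5191 0.2374 0.0511] span [0.0242 0.0237 0.0072]
blue 815 mid [0.5286 0.1895 0.0495] mean [0.5278 0.1896 0.0508] span [0.0198 0.0195 0.007 ]
```

Scaled: -320 mm / 600 = -0.5333, -280 mm / 600 = -0.4667.

Request:
play_rows --pt "-0.0117 -0.0667 0 0 0 0" --pt "-0.0233 -0.1333 0 0 0 0" --pt "-0.035 -0.2 0 0 0 0" --pt "-0.0483 -0.2667 0 0 0 0" --pt "-0.0617 -0.3333 0 0 0 0" --pt "-0.075 -0.4 0 0 0 0" --pt "-0.0883 -0.4667 0 0 0 0" --pt "-0.1017 -0.5333 0 0 0 0" --hand 40

```text
time_s: 17.95
ee_pos: [0.5079, -0.1374, 0.1058]
orientation: [[-0.968, 0.25, -0.002], [0.25, 0.968, 0.001], [0.002, 0.001, -1.0]]
contact_force: [1.0, -0.0, 0.4]
width: 0.04
gripper_force: 0.0
```

Scaled: -94 mm / 600 = -0.1567, -75 mm / 600 = -0.125, -0.25 rad / 1.5708 = -0.1592.

Request:
play_rows --pt "-0.0133 -0.0667 0 0 0 -0.0382" --pt "-0.0267 -0.125 0 0 0 -0.0764" --pt "-0.03 -0.1567 0 0 0 -0.1146" --pt "-0.03 -0.1567 0 0 0 -0.1592" --pt "-0.03 -0.1567 0 0 0 -0.1592" --pt "-0.03 -0.1567 0 0 0 -0.1592"

```text
time_s: 18.45
ee_pos: [0.5023, -0.231, 0.1058]
orientation: [[-1.0, 0.006, -0.002], [0.006, 1.0, 0.002], [0.002, 0.002, -1.0]]
contact_force: [-0.8, -1.0, 0.6]
width: 0.0399
gripper_force: 0.0
```

```bash
python3 - <<'E'
from bench import arm; from m import *
s=arm.snapshot("wrist"); wcaps(s,dict(yellow=(.505,-.2315)))
E
python3 go.py "(.505,-.2315,.039)"
```

```text
yellow 1275 mid [ 0.5047 -0.2325  0.0506] mean [ 0.504  -0.2324  0.053 ] span [0.024  0.0229 0.0091]
[ 0.5026 -0.2306  0.106 ] closing deg 89.7 w 0.040040327075769974
(.505,-.2315,.039) -> shift mm [-2.6 -1.  67. ]
```

Scaled: 66 mm / 600 = 0.11, 55 mm / 600 = 0.0917.

Request:
play_rows --pt "-0.0033 -0.0033 0 0 0 0" --pt "-0.0033 -0.0033 0.025 0 0 0" --pt "-0.0033 -0.0033 0.0583 0 0 0" --pt "-0.0033 -0.0033 0.0917 0 0 0" --pt "-0.0033 -0.0033 0.11 0 0 0" --pt "-0.0033 -0.0033 0.11 0 0 0" --pt "-0.0033 -0.0033 0.11 0 0 0"

```text
time_s: 19.08
ee_pos: [0.5052, -0.2328, 0.0407]
orientation: [[-1.0, 0.002, -0.001], [0.002, 1.0, 0.001], [0.001, 0.001, -1.0]]
contact_force: [-0.7, 0.5, 0.6]
width: 0.0405
gripper_force: 0.0
```

Request:
play_rows --pt "0 0 0 0 0 0" --pt "0 0 0 0 0 0" --pt "0 0 0 0 0 0" --pt "0 0 0 0 0 0" --pt "0 0 0 0 0 0" --pt "0 0 0 0 0 0" --hand 10

```text
time_s: 19.58
ee_pos: [0.5058, -0.2339, 0.0418]
orientation: [[-1.0, 0.003, 0.002], [0.003, 1.0, -0.001], [-0.002, -0.001, -1.0]]
contact_force: [-0.4, 1.0, 4.1]
width: 0.0227
gripper_force: 11.9
```

Scaled: -60 mm / 600 = -0.1, -35 mm / 600 = -0.0583, 0.3 rad / 1.5708 = 0.191.

Request:
play_rows --pt "0 0 -0.025 0 0 0" --pt "0 0 -0.0583 0 0 0" --pt "0 0 -0.1 0 0 0" --pt "0 0 -0.1 0 0 0.0764" --pt "0 0 -0.1 0 0 0.1528" --pt "0 0 -0.1 0 0 0.191" --pt "0 0 -0.1 0 0 0.191" --pt "0 0 -0.1 0 0 0.191"

```text
time_s: 20.25
ee_pos: [0.505, -0.2334, 0.1008]
orientation: [[-0.955, 0.296, -0.0], [0.296, 0.955, 0.0], [0.0, 0.0, -1.0]]
contact_force: [0.0, 0.6, -1.3]
width: 0.0227
gripper_force: 11.9
```

```bash
python3 go.py "(.5395,.1411,.1)"
```

```text
[ 0.505  -0.2334  0.1008] closing deg 72.8 w 0.02268399926035882
(.5395,.1411,.1) -> shift mm [ 78.  367.9   0.9]
```

Scaled: 315 mm / 600 = 0.525, 280 mm / 600 = 0.4667.

Request:
play_rows --pt "0.0133 0.0667 0 0 0 0" --pt "0.0267 0.1333 0 0 0 0" --pt "0.0417 0.2 0 0 0 0" --pt "0.0567 0.2667 0 0 0 0" --pt "0.07 0.3333 0 0 0 0" --pt "0.0833 0.4 0 0 0 0" --pt "0.0967 0.4667 0 0 0 0" --pt "0.11 0.525 0 0 0 0"

```text
time_s: 20.92
ee_pos: [0.536, 0.0893, 0.1009]
orientation: [[-0.955, 0.296, 0.0], [0.296, 0.955, 0.0], [0.0, 0.0, -1.0]]
contact_force: [0.2, -0.2, -0.9]
width: 0.0225
gripper_force: 11.9
```

Scaled: 53 mm / 600 = 0.0883, 46 mm / 600 = 0.0767.

Request:
play_rows --pt "0.01 0.0417 0 0 0 0" --pt "0.0167 0.0767 0 0 0 0" --pt "0.0183 0.0883 0 0 0 0" --pt "0.0183 0.0883 0 0 0 0" --pt "0.0183 0.0883 0 0 0 0"

```text
time_s: 21.33
ee_pos: [0.5413, 0.1404, 0.1007]
orientation: [[-0.955, 0.296, -0.001], [0.296, 0.955, -0.001], [0.0, -0.001, -1.0]]
contact_force: [0.3, -0.0, -0.9]
width: 0.0231
gripper_force: 11.9
```

```bash
python3 go.py "(.5395,.1411,.0398)"
```

```text
[0.5413 0.1404 0.1007] closing deg 72.8 w 0.023065293043410675
(.5395,.1411,.0398) -> shift mm [ 1.9  0.2 60.9]
```

Request:
play_rows --pt "0.005 0 0.0333 0 0 0" --pt "0.005 0 0.0667 0 0 0" --pt "0.005 0 0.0867 0 0 0" --pt "0.005 0 0.0983 0 0 0" --pt "0.005 0 0.0983 0 0 0" --pt "0.005 0 0.0983 0 0 0" --pt "0.005 0 0.0983 0 0 0"

```text
time_s: 21.92
ee_pos: [0.5394, 0.141, 0.0428]
orientation: [[-0.954, 0.299, 0.001], [0.299, 0.954, -0.0], [-0.001, 0.0, -1.0]]
contact_force: [-1.2, 0.1, -0.9]
width: 0.023
gripper_force: 11.9
```

```bash
python3 go.py "(.5395,.1411,.0398)"
```

```text
[0.5394 0.141  0.0428] closing deg 72.6 w 0.022970279555605027
(.5395,.1411,.0398) -> shift mm [-0.1  0.2  3. ]
```

Scaled: 2.5 mm / 600 = 0.0042, 1 mm / 600 = 0.0017.

Request:
play_rows --pt "0 0 0.0017 0 0 0" --pt "0 0 0.0042 0 0 0" --pt "0 0 0.0042 0 0 0" --pt "0 0 0.0042 0 0 0"

```text
time_s: 22.25
ee_pos: [0.5387, 0.1417, 0.0397]
orientation: [[-0.955, 0.298, 0.0], [0.298, 0.955, -0.0], [-0.0, 0.0, -1.0]]
contact_force: [0.3, -0.6, -0.5]
width: 0.0226
gripper_force: 11.9
```

Request:
play_rows --pt "0 0 0 0 0 0" --pt "0 0 0 0 0 0" --pt "0 0 0 0 0 0" --pt "0 0 0 0 0 0" --pt "0 0 0 0 0 0" --hand 34

```text
time_s: 22.67
ee_pos: [0.5386, 0.1417, 0.0395]
orientation: [[-0.955, 0.298, 0.0], [0.298, 0.955, -0.0], [-0.0, -0.0, -1.0]]
contact_force: [-0.4, 0.6, 0.4]
width: 0.0337
gripper_force: 0.0
```

Scaled: -120 mm / 600 = -0.2, -110 mm / 600 = -0.1833.

Request:
play_rows --pt "0 0 -0.0167 0 0 0" --pt "0 0 -0.0583 0 0 0" --pt "0 0 -0.1167 0 0 0" --pt "0 0 -0.1833 0 0 0" --pt "0 0 -0.2 0 0 0" --pt "0 0 -0.2 0 0 0"

```text
time_s: 23.17
ee_pos: [0.5413, 0.1419, 0.1643]
orientation: [[-0.955, 0.298, 0.009], [0.298, 0.955, 0.001], [-0.008, 0.003, -1.0]]
contact_force: [0.8, -0.8, 0.2]
width: 0.0339
gripper_force: 0.0
```

Scaled: -240 mm / 600 = -0.4, -200 mm / 600 = -0.3333.

Request:
play_rows --pt "0 -0.0667 0 0 0 0" --pt "0 -0.1333 0 0 0 0" --pt "0 -0.2 0 0 0 0" --pt "0 -0.2667 0 0 0 0" --pt "0 -0.3333 0 0 0 0" --pt "0 -0.4 0 0 0 0" --pt "0 -0.4 0 0 0 0" --pt "0 -0.4 0 0 0 0"

```text
time_s: 23.83
ee_pos: [0.4658, -0.0891, 0.1583]
orientation: [[-0.953, 0.303, -0.002], [0.303, 0.953, 0.001], [0.002, 0.0, -1.0]]
contact_force: [-0.6, 0.2, -0.2]
width: 0.0341
gripper_force: 0.0
```

```bash
python3 - <<'E'
from bench import arm; from m import *
v=dict(red=(.5125,.2855),black=(.5215,.2374),blue=(.5305,.1892),yellow=(.5395,.1411))
s=arm.snapshot("scene"); P=cloud(s)
for k,(x,y) in v.items():
    p=P[(np.hypot(P[...,0]-x,P[...,1]-y)<.022)&(P[...,2]>.04)&(P[...,2]<.07)]; print(k,len(p),(p.min(0)+p.max(0))/2,p[:,2].max())
cv2.imwrite("pics/end.png",cv2.resize(s["image"][220:400,220:460],None,fx=3,fy=3))
E
```

```text
red 120 [0.5135 0.2878 0.0477] 0.05479102909613257
black 112 [0.5216 0.2407 0.048 ] 0.05560311878903949
blue 76 [0.5292 0.1924 0.0476] 0.05505532255482625
yellow 105 [0.5392 0.1438 0.0483] 0.05609623520836227
```

View pics/end.png

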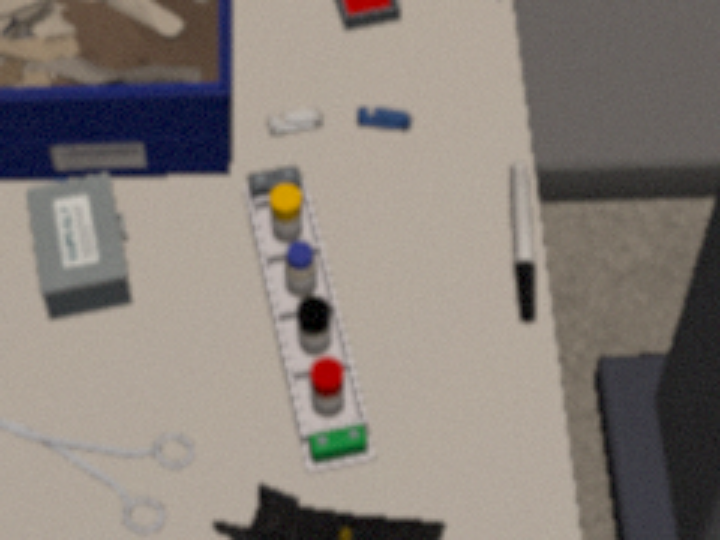

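All four vials stand upright, one in each cell. From the green block at (338,440) the order is red (327,385), black (313,325), blue (300,265) and yellow (286,208).

```bash
python3 -c "
from bench import arm
print(arm.hand_in())"
```

```text
the job is handed in; nothing more can be done
None
```

The four vials stand upright in the sampler tray, ordered red, black, blue, yellow from the green block, and the job was handed in at about 24 s; no verdict came back.

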